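# Clear the heater module and hold the contact probe on its test spot

## Task

Get the analyser's heater module ready and check it: first clear its apron, setting the vial down in the white bin and the valve in the blue bin (do not drop them from a height). Then take the blue-handled probe from its holder and hold its brass tip on the red spot, square to the sloping plate, pressing lightly so that the spring tip is about half pressed in. Finish while still holding it there with the gripper, and leave the spare probe and the other things on the bench alone.

Things in the scene. Friction and masses are not known exactly. Their poses are not given: they have to be found in the camera images.
- test_pad: aluminium test plate, 110 x 150 mm, on the sloping face of the fixed white heater module (220 mm wide; its 20 mm high flat grey base carries a black mat, the apron, about 120 mm deep on the robot's side of the slope). Origin: centre of the red 18 mm spot on the plate's surface, about 89 mm above the bench. z points out of the plate, square to it (it leans 14 degrees from vertical, towards the robot's side); x runs up the slope, y across it. The plate does not move.
- probe: blue-handled contact probe: 22 x 22 mm square handle 80 mm long above a black round flange (30 mm wide, 8 mm thick), under it a steel stem (12 mm wide, 25 mm long) and a thin brass spring tip. Origin: centre of the flange's underside; z along the probe, from tip to handle; x and y square to the handle's flat sides. About 0.11 kg. It starts upright in either hole of the holder, resting on its flange; lift it straight up at least 50 mm to clear the hole.
- probe_grip (a point): centre of the blue handle (half-way along it), 48 mm above the flange's underside, 93 mm from the end of the relaxed tip; axes as probe
- probe_tip (a point): end of the brass spring tip (8 mm ball), 45 mm below the flange's underside when relaxed
- plunger (a joint): how far the brass spring tip is pressed into the probe: 0 relaxed, 0.014 m fully in; spring 500 N/m, so about 3.5 N when half pressed in
- holder: grey probe holder block, 150 x 66 x 60 mm, fixed; origin under its centre, x along its length; its two 17 mm holes lie 40 mm either side of the centre along x, and their mouths 60 mm above the bench
- vial: sample vial standing on the apron: glass with yellow inside and white cap, 24 mm wide, 50 mm tall, 30 g; origin: centre of its underside
- vial_center (a point): centre of that vial, 25 mm above its foot
- valve: small steel valve standing on the apron: block 32 (x) x 22 (y) x 30 (z) mm with 12 mm wide brass stubs reaching 10 mm out of both x ends and a black cap 6 mm high on top; 80 g; origin: centre of its underside
- valve_center (a point): centre of that valve's block, 15 mm above its underside; take it across y (22 mm)
- white_bin: white open bin for vials, 125 x 125 mm outside, 45 mm high, walls and floor 4 mm, fixed to the bench; origin under its centre; one vial already stands in its +y half
- blue_bin: blue open bin for valves, same size and build as the white one; one valve already stands in its +y half
- spare_grip (a point): middle of the spare probe with a shorter yellow handle (22 mm square, 45 mm long), standing in the other hole of the holder, 30 mm above its flange's underside; bystander
- amber_bottle: amber glass reagent bottle, 66 mm wide, 110 mm tall, standing at the right; bystander
- white_jar: white jar with red cap, 70 mm wide, 80 mm tall, standing at the left; bystander
- beaker: glass beaker, 70 mm wide, 90 mm tall, standing at the left; bystander
- screwdriver: screwdriver lying at the right; bystander
There are look-alikes about, which are no part of the job. Several things have the shape of the probe; the one meant has the colours described above.

How it is judged:
By the outcome, as a careful person would: the job done as asked, in the order asked, and still so for the second after the job is handed in, while the arm keeps its last pose, push and grip.
It also fails if it takes over 67 s, if anything falls off the work surface, if the arm or the gripper's body presses on something with over 40 N, if the wrist force passes 120 N, or if a joint passes its speed limit or range.

## Robot

A 6-joint arm with a two-finger parallel gripper is mounted at the origin on the work surface. World frame = base frame: x ahead of the robot, y to its left, z up, the work surface at z = 0. Lengths are in m, angles in rad, forces in N, time in s.
With the tool pointing down it reaches from about 0.35 to 0.775 m from the base axis. Payload 7.3 kg.
Tool frame: the origin (TCP) lies on the centre line of the jaws, within the pads' length; the fingertips stand 11 mm ahead of it and the grasp point (between the pads) lies 8 mm behind it; y points along the fingers, z is the direction in which the jaws open and shut, and the axes are right-handed (so a half turn about y gives the same grasp; the last joint's range is limited). The gripper opens to 92 mm and grips with 3 to 60 N. Pads are 19 mm wide; open, the fingers measure 130 mm over their backs; the gripper's body (75 mm by 190 mm) begins 47 mm behind the grasp point.
Start: joints at [1.189, 0.342, 1.524, -0, 1.275, -0.146], TCP at [0.123, 0.51, 0.238] pointing down, gripper open.
Joint ranges: [-2.53, 2.53], [-0.77, 2.02], [0.04, 2.7], [-1, 4.14], [0.28, 2.66], [-3.11, 3.11]. Speed limits (rad/s): [2.57, 2.57, 3.14, 3.14, 3.14, 3.14].

## Interface

Orientations are given as [roll, pitch, yaw] about the fixed x, y, z axes, in that order (R = Rz(yaw) Ry(pitch) Rx(roll)).
In Python, from cell import robot, cams gives the robot as it stands.
- The arm moves only by the tool apply_moves, never from a script. Its argument "plan" is a list of rows, each a list of 7 numbers: the shift along the tool's x, y, z in m, then the turn, a rotation vector about the tool's x, y, z in degrees, then the gripper command: -1 is fully open, 1 is shut, values between are in proportion. A call has exactly 5 rows; each row is the pose to reach, as a shift and turn from the pose commanded when the call began, along the tool's axes at that moment; what a row does not reach only later rows make up. A row lasts 1/8 s, in which the tool goes at most 62.5 mm and 10.7 degrees, less where a joint would pass 70% of its speed; a pose out of reach is approached as far as the arm can. A call with a gripper value outside its range is refused whole. The fingers move at their own pace and stop on an object; "squeeze" is the grip in N (left out, the last holds). Time passes only in rows, so rows that repeat a pose let the fingers close, or fill a call up. It gives the time, the measured TCP pose, the force and the opening at its end, in the units of the state.
- robot.observe(): the state, without advancing time (a new reading comes with each control period).
- cams.read_camera(name): name is "scene" or "side" or "wrist"; returns the picture (384x512x3 uint8, blue, green, red); there is no depth.
- cams.calibration(name): a dict with "fx", "fy", "cx", "cy" (pixels), "extrinsics" (4x4, takes a point from world to camera coordinates); the wrist camera has in their place "T_tool_cam" (4x4, takes a point from camera to tool coordinates, whose origin is the TCP and whose axes are the tool frame's). Camera axes: x right, y up, looking along -z (the intrinsics and any distortion apply to the point x, -y, -z); pixel columns grow to the right and rows downward; lengths in m; the calibration is good to about 2 mm. A picture is of the moment at which its call begins: read the wrist's pose just before it. calibration takes no time and is no camera call.
- robot.hand_in(): hands the job in, once; it reports no verdict.
The state is a dict: "time": time; "qpos": joint angles; "qvel": joint speeds; "joint_efforts": joint torques, N m; "tool_pos": TCP position; "tool_rot": TCP orientation; "contact_force": force on the tool from outside, world axes, zero at the start; "torque": the same for the moment, N m; "opening": finger opening in m.
Only numpy, scipy, OpenCV 4.12 (cv2) and the standard library are available. Lean on these libraries where they do the work, as an engineer would, in place of code of your own. Each camera call takes 0.05 s, during which the arm holds its last target. There are 200 camera calls.

## Working session

There is one attempt and no reset: what is moved stays moved. The work goes in short steps, Python scripts to look and compute and a tool call to move; the robot and the scene stay as the last step left them, time stands still between calls to the robot, and variables do not carry over. Pictures are saved under pics/ and viewed, about 8 in all and at most 12, crops included, and the job is handed in when it is done.

Besides the shell and the picture viewer there is one more tool, called after "Emit:" by a JSON object that holds its "name" and its "arguments", one argument or row to a line. apply_moves: Moves the arm, as the interface text tells. Its arguments: {"type":"object","properties":{"plan":{"type":"array","items":{"type":"array","items":{"type":"number"}}},"squeeze":{"type":"number"}},"required":["plan"]}

```bash
mkdir -p pics; ls; python3 - <<'E'
from cell import robot,cams
import cv2,numpy as np
np.set_printoptions(precision=4,suppress=True)
print(robot.observe())
for n in("scene","side","wrist"):
    im=cams.read_camera(n);cv2.imwrite(f"pics/{n}0.png",im);print(n,cams.calibration(n))
a=cv2.imread("pics/scene0.png");b=cv2.imread("pics/side0.png")
cv2.imwrite("pics/s0.png",cv2.resize(a,(800,600),interpolation=cv2.INTER_CUBIC))
cv2.imwrite("pics/d0.png",cv2.resize(b,(800,600),interpolation=cv2.INTER_CUBIC))
E
```

```text
pics
{'time': 0.0, 'qpos': array([ 1.189 ,  0.3427,  1.525 ,  0.    ,  1.2754, -0.146 ]), 'qvel': array([ 0.0023, -0.0012,  0.0005, -0.0001, -0.0008,  0.0001]), 'joint_efforts': array([ -0.001 , -43.1246, -24.4221,   0.0717,   0.0559,  -0.0001]), 'tool_pos': array([0.1225, 0.5101, 0.237 ]), 'tool_rot': array([-1.5724,  0.0002, -0.2358]), 'contact_force': array([0.426 , 0.7499, 0.2442]), 'torque': array([-0.0038,  0.0012,  0.0158]), 'opening': 0.0916386162182664}
scene {'fx': 353.7654691414896, 'fy': 353.7654691414896, 'cx': 262.5784091547462, 'cy': 192.23399004586378, 'extrinsics': array([[ 0.407 ,  0.9133,  0.0127, -0.1973],
       [-0.5742,  0.245 ,  0.7812,  0.2103],
       [ 0.7104, -0.3253,  0.6241, -1.671 ],
       [ 0.    ,  0.    ,  0.    ,  1.    ]])}
side {'fx': 378.25195294073035, 'fy': 378.25195294073035, 'cx': 250.34632925042575, 'cy': 189.23234205261994, 'extrinsics': array([[ 0.9097, -0.4145,  0.0227, -0.4578],
       [ 0.2351,  0.5595,  0.7948, -0.1883],
       [-0.3422, -0.7177,  0.6064, -1.0574],
       [ 0.    ,  0.    ,  0.    ,  1.    ]])}
wrist {'fx': 329.969153559498, 'fy': 329.969153559498, 'cx': 255.70930919913476, 'cy': 196.17258791120548, 'T_tool_cam': array([[-0.0003, -0.9684, -0.2494, -0.0668],
       [ 0.0006,  0.2494, -0.9684, -0.1467],
       [ 1.    , -0.0004,  0.0005, -0.0001],
       [ 0.    ,  0.    ,  0.    ,  1.    ]])}
```

View pics/s0.png

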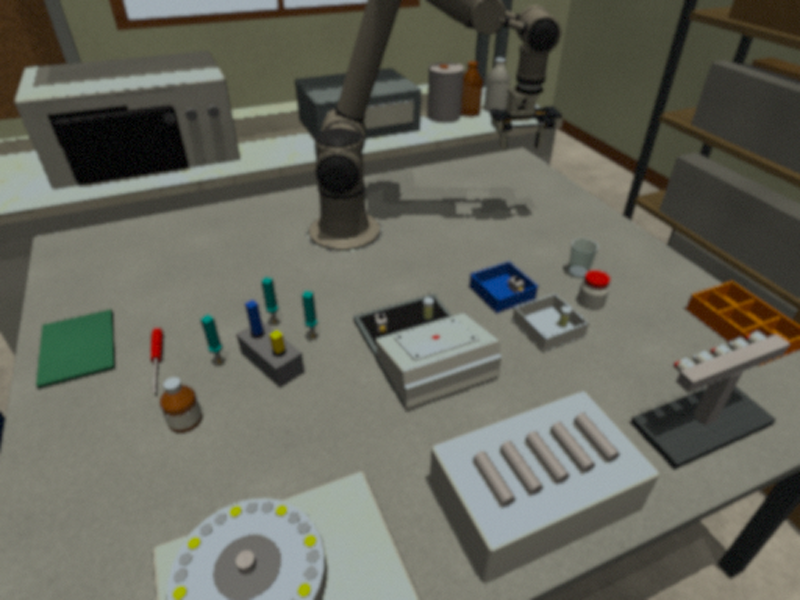

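View pics/d0.png

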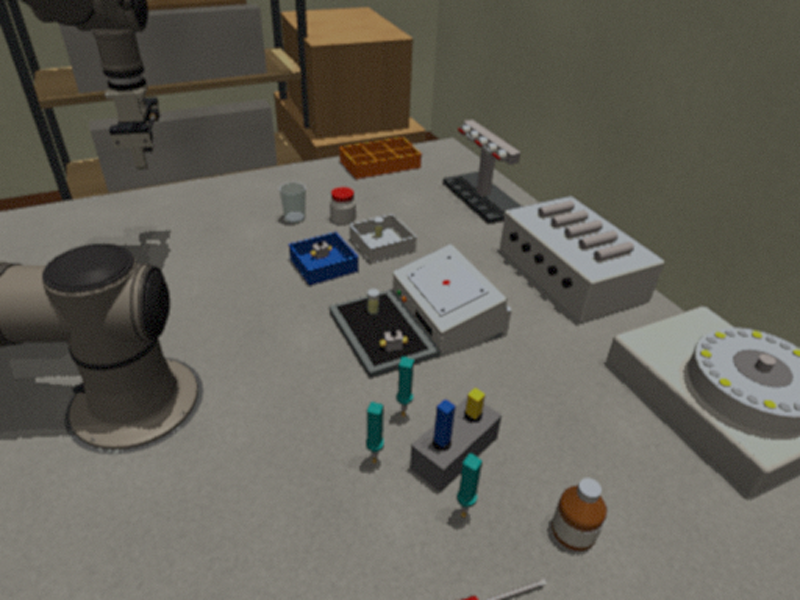

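Scene picture (800×600): blue probe (254,318) in the holder with the yellow spare at (278,342). Look-alikes are three teal ones at (211,333), (269,294) and (309,308). The apron's vial is at (428,308) and its valve at (381,322). Other copies stand inside the bins, at (565,315) and (517,284). The red spot is at (435,338); the jar's cap is also red. In the side view the probe is at (444,425), teal ones at (405,380), (375,427) and (469,482), the vial at (373,300), the valve at (392,340) and the spot at (446,283).

```bash
cat > h.py <<'E'
from cell import robot,cams
import cv2,numpy as np
from scipy.spatial.transform import Rotation as Ro
np.set_printoptions(precision=4,suppress=True)
def pose():
    s=robot.observe(); return Ro.from_euler('xyz',s['tool_rot']).as_matrix(),np.array(s['tool_pos'])
def ray(n,uv,P=None):
    c=cams.calibration(n)
    d=np.array([(uv[0]-c['cx'])/c['fx'],-(uv[1]-c['cy'])/c['fy'],-1])
    if n=='wrist':
        R,p=P; T=c['T_tool_cam']; return R@T[:3,3]+p, R@T[:3,:3]@d
    E=c['extrinsics']; return -E[:3,:3].T@E[:3,3], E[:3,:3].T@d
def plane(n,uv,z,P=None):
    o,d=ray(n,uv,P); return o+d*(z-o[2])/d[2]
def tri(rs):
    A=np.zeros((3,3));b=np.zeros(3)
    for o,d in rs:
        d=d/np.linalg.norm(d);M=np.eye(3)-np.outer(d,d);A+=M;b+=M@o
    return np.linalg.solve(A,b)
def project(n,X,P=None):
    c=cams.calibration(n)
    if n=='wrist':
        R,p=P;T=c['T_tool_cam'];q=T[:3,:3].T@(R.T@(np.array(X)-p)-T[:3,3])
    else: q=(c['extrinsics']@np.append(X,1))[:3]
    return np.array([c['cx']+c['fx']*q[0]/-q[2],c['cy']-c['fy']*q[1]/-q[2]])
def look(name,P=None,box=None):
    P=pose();im=cams.read_camera('wrist');cv2.imwrite(f'pics/{name}.png',im);np.savez(f'pics/{name}.npz',R=P[0],p=P[1])
    cv2.imwrite(f'pics/{name}b.png',cv2.resize(im,(800,600),interpolation=cv2.INTER_CUBIC));return im,P
def loadP(name):
    f=np.load(f'pics/{name}.npz');return f['R'],f['p']
E
python3 - <<'E'
from h import *
S=1.5625
pt={'vialcap':((428,301),(373,294)),'valvecap':((381,316),(392,334)),'spot':((435,338),(446,283)),'bluetop':((252,304),(445,404)),'sparetop':((278,334),(476,393))}
for k,(a,b) in pt.items():
    print(k,tri([ray('scene',np.array(a)/S),ray('side',np.array(b)/S)]))
for k,z,L in(('blue',.045,[(470,283),(509,264),(537,288),(497,308)]),('white',.045,[(514,314),(549,297),(587,323),(547,347)]),('base',.02,[(354,319),(440,297)]),('holder',.06,[(238,338),(302,363),(280,378)])):
    print(k,*[plane('scene',np.array(a)/S,z)[:2] for a in L])
for k,z,L in(('blue',.045,[(290,243),(335,235),(357,262),(314,278)]),('white',.045,[(350,235),(388,217),(415,240),(377,258)]),('base',.02,[(330,304),(375,371),(437,350)]),('holder',.06,[(412,450),(437,470),(500,423)])):
    print('side',k,*[plane('side',np.array(a)/S,z)[:2] for a in L])
E
```

```text
vialcap [0.481  0.046  0.0673]
valvecap [ 0.4721 -0.0693  0.0533]
spot [ 0.6227 -0.005   0.0885]
bluetop [ 0.4321 -0.3415  0.1472]
sparetop [ 0.5068 -0.3106  0.1114]
blue [0.4314 0.1885] [0.398  0.3246] [0.5156 0.3332] [0.5444 0.1997]
white [0.5795 0.2251] [0.5579 0.3396] [0.6741 0.3638] [0.7048 0.2309]
base [ 0.4203 -0.1189] [0.4249 0.1083]
holder [ 0.4261 -0.386 ] [ 0.5555 -0.2787] [ 0.5794 -0.3306]
side blue [0.3897 0.3323] [0.5005 0.3257] [0.5063 0.1969] [0.3965 0.1751]
side white [0.5341 0.3118] [0.6556 0.3565] [0.6704 0.2309] [0.5548 0.1944]
side base [0.4073 0.1053] [ 0.4158 -0.1178] [ 0.5498 -0.1122]
side holder [ 0.3841 -0.3355] [ 0.4023 -0.3834] [ 0.5389 -0.3441]
```

Emit:
{"name": "apply_moves", "arguments": {
  "plan": [
    [0.046,0,-0.036,0,-3,0,-1],
    [0.092,0,-0.072,0,-6,0,-1],
    [0.138,0,-0.108,0,-9,0,-1],
    [0.184,0,-0.144,0,-12,0,-1],
    [0.23,0,-0.18,0,-13.5,0,-1]
  ]
}}

```text
time: 0.78
tool_pos: [0.305, 0.2802, 0.2377]
tool_rot: [-1.571, -0.0, 0.001]
contact_force: [0.9, 0.7, -0.7]
opening: 0.0918
```

Emit:
{"name": "apply_moves", "arguments": {
  "plan": [
    [0.04,0,-0.045,0,0,0,-1],
    [0.07,0,-0.09,0,0,0,-1],
    [0.09,0,-0.13,0,0,0,-1],
    [0.1,0,-0.17,0,0,0,-1],
    [0.1,0,-0.17,0,0,0,-1]
  ]
}}

```text
time: 1.4
tool_pos: [0.4046, 0.1097, 0.2375]
tool_rot: [-1.571, 0.0, -0.004]
contact_force: [-0.6, 0.5, 0.4]
opening: 0.0918
```

```bash
python3 - <<'E'
from h import *
im,P=look('w1');print(P[1],robot.observe()['tool_rot'],robot.observe()['time'])
E
```

```text
[0.4046 0.1097 0.2375] [-1.5705  0.0006 -0.0031] 1.45
```

View pics/w1b.png

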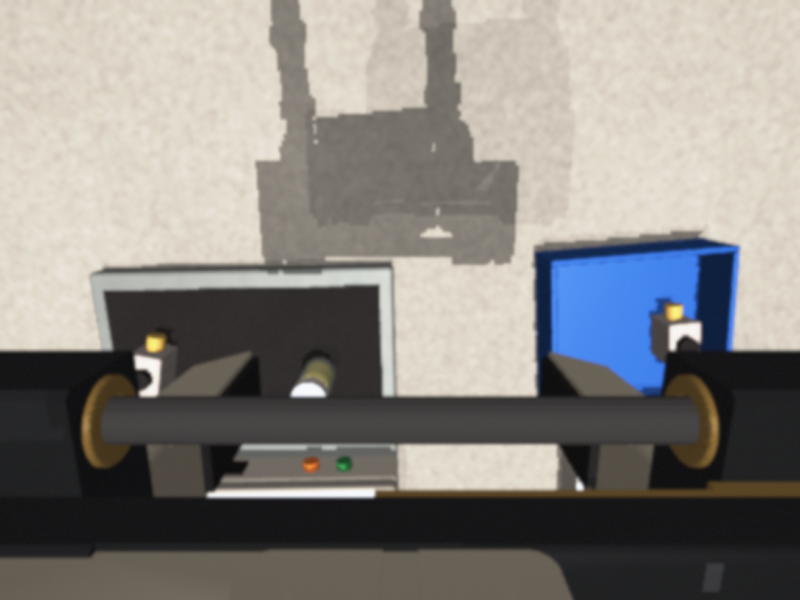

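Wrist view: image up is −x and right is +y. It shows the valve (155,370) with its stubs along about x, the vial (318,375), and the blue bin with its own valve at (678,335). The gripper hides everything below row 350, so I'll look from further out.

Emit:
{"name": "apply_moves", "arguments": {
  "plan": [
    [0.05,0,0,0,0,0,-1],
    [0.11,0,0,0,0,0,-1],
    [0.16,0,0,0,0,0,-1],
    [0.19,0,0,0,0,0,-1],
    [0.19,0,0,0,0,0,-1]
  ]
}}

```text
time: 2.08
tool_pos: [0.5949, 0.1132, 0.2364]
tool_rot: [-1.57, 0.001, 0.001]
contact_force: [-0.0, 0.7, -0.1]
opening: 0.0918
```

```bash
python3 - <<'E'
from h import *
im,P=look('w2');print(P[1],robot.observe()['tool_rot'],robot.observe()['time'])
E
```

```text
[0.5949 0.1132 0.2364] [-1.5705  0.0019  0.0012] 2.125
```

View pics/w2b.png

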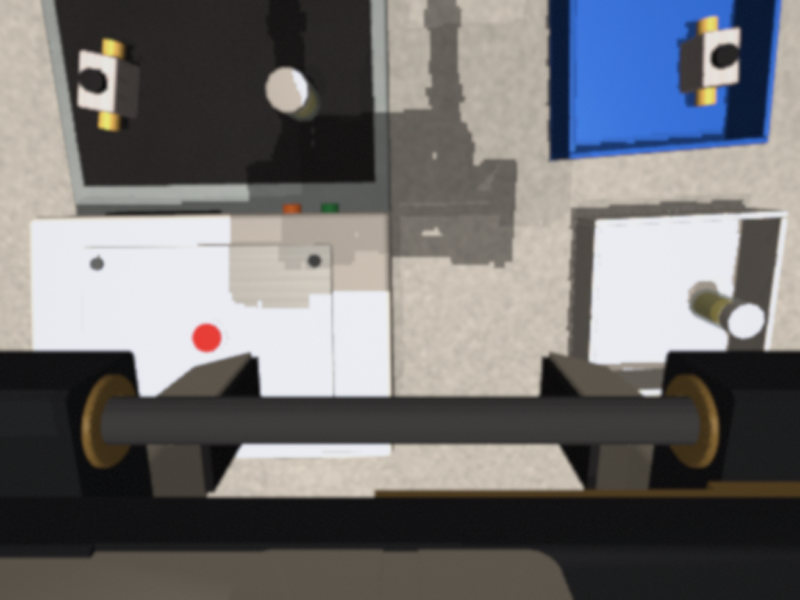

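```bash
python3 - <<'E'
from h import *
S=1.5625;P=loadP('w2')
for k,z,L in(('vial cap',.071,[(288,89)]),('vial foot',.021,[(303,107)]),('valve cap',.057,[(92,80)]),('stubs',.036,[(113,42),(108,128)]),('apron edge',.02,[(85,185),(375,181)]),
 ('spot',.089,[(207,338)]),('module low edge',.06,[(33,219),(388,214)]),('screws',.075,[(97,264),(314,261)]),('blue rim',.045,[(551,158),(768,140),(551,10),(778,10)]),('white rim',.045,[(573,212),(785,212),(574,360),(775,345)]),
 ('vial in bin',.054,[(745,320)]),('valve in bin stubs',.019,[(709,18),(706,104)]),('cap',.04,[(726,56)])):
    print(k,*[plane('wrist',np.array(a)/S,z,P) [:2]for a in L])
E
```

```text
vial cap [0.4816 0.0499]
vial foot [0.4852 0.0491]
valve cap [ 0.4748 -0.0678]
stubs [ 0.4496 -0.0633] [ 0.4998 -0.0734]
apron edge [ 0.5356 -0.1029] [0.5326 0.0961]
spot [ 0.6232 -0.0022]
module low edge [ 0.5553 -0.1145] [0.552  0.1058]
screws [ 0.5809 -0.0699] [0.5789 0.0613]
blue rim [0.5181 0.2084] [0.5071 0.3433] [0.4341 0.2022] [0.4339 0.3361]
white rim [0.5516 0.2251] [0.5515 0.3622] [0.6531 0.2344] [0.642  0.3722]
vial in bin [0.6215 0.3422]
valve in bin stubs [0.4313 0.3101] [0.4828 0.3158]
cap [0.4579 0.3123]
```

```bash
python3 - <<'E'
from h import *
im=cv2.imread('pics/w2.png')[0:240,340:512]
cv2.imwrite('pics/w2c.png',cv2.resize(im,None,fx=2.5,fy=2.5,interpolation=cv2.INTER_CUBIC))
E
```

```text
(no output)
```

View pics/w2c.png

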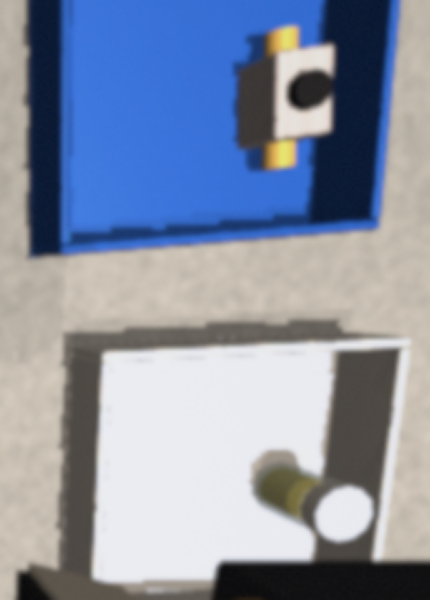

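```bash
python3 - <<'E'
from h import *
P=loadP('w2')
f=lambda a,z:plane('wrist',np.array([340+a[0]/2.5,a[1]/2.5]),z,P)[:2]
for k,L in(('blue',[(62,250),(378,228)]),('white',[(102,350),(410,340)])):
    a,b=[f(p,.045) for p in L];v=b-a;yaw=np.arctan2(-v[0],v[1]);s=1 if k=='white' else -1
    c=(a+b)/2+s*.0625*np.array([np.cos(yaw),np.sin(yaw)])
    print(k,a,b,np.linalg.norm(v),np.degrees(yaw),c)
print('base',f((30,255),0),f((66,335),0),'vialfoot',f((275,470),.004))
print(robot.observe()['qpos'])
E
```

```text
blue [0.517  0.2203] [0.5086 0.3432] 0.1232309375504972 3.92276411287287 [0.4504 0.2775]
white [0.5559 0.2397] [0.5518 0.3639] 0.12418707303300755 1.9228579528675132 [0.6163 0.3039]
base [0.5177 0.2204] [0.5529 0.2395] vialfoot [0.6151 0.342 ]
[ 0.0613  0.4913  1.2917  0.0004  1.3605 -1.5108]
```

Emit:
{"name": "apply_moves", "arguments": {
  "plan": [
    [-0.05,0,-0.028,0,0,0,-1],
    [-0.1,0,-0.056,0,0,0,-1],
    [-0.112,0.05,-0.064,0,0,0,-1],
    [-0.112,0.1,-0.064,0,0,0,-1],
    [-0.112,0.12,-0.064,0,0,0,-1]
  ],
  "squeeze": 12
}}

```text
time: 2.75
tool_pos: [0.479, 0.0486, 0.116]
tool_rot: [-1.57, 0.004, 0.0]
contact_force: [0.4, 0.0, -0.4]
opening: 0.0914
```

Emit:
{"name": "apply_moves", "arguments": {
  "plan": [
    [0,0.05,0,0,0,0,-1],
    [0,0.078,0,0,0,0,-1],
    [0,0.078,0,0,0,0,-0.2],
    [0,0.078,0,0,0,0,1],
    [0,0.078,0,0,0,0,1]
  ]
}}

```text
time: 3.38
tool_pos: [0.4829, 0.0479, 0.0413]
tool_rot: [-1.571, -0.003, 0.0]
contact_force: [0.7, -0.2, -0.4]
opening: 0.0663
```

Emit:
{"name": "apply_moves", "arguments": {
  "plan": [
    [0,0,0,0,0,0,1],
    [0,0,0,0,0,0,1],
    [0,-0.03,0,0,0,0,1],
    [0,-0.09,0,0,0,0,1],
    [0,-0.11,0,0,0,0,1]
  ]
}}

```text
time: 4.0
tool_pos: [0.4837, 0.0476, 0.1531]
tool_rot: [-1.571, -0.005, -0.0]
contact_force: [0.7, -0.5, -0.4]
opening: 0.0164
```

```bash
python3 - <<'E'
from h import *
im,P=look('w3');print(P[1],robot.observe()['tool_rot'],robot.observe()['time'])
a=cams.read_camera('side');cv2.imwrite('pics/side1.png',a)
cv2.imwrite('pics/v3.png',np.hstack([cv2.resize(im,(400,300)),cv2.resize(a[80:320,150:470],(400,300))]))
E
```

```text
[0.4837 0.0476 0.1531] [-1.5711 -0.0074 -0.0001] 4.05
```

View pics/v3.png

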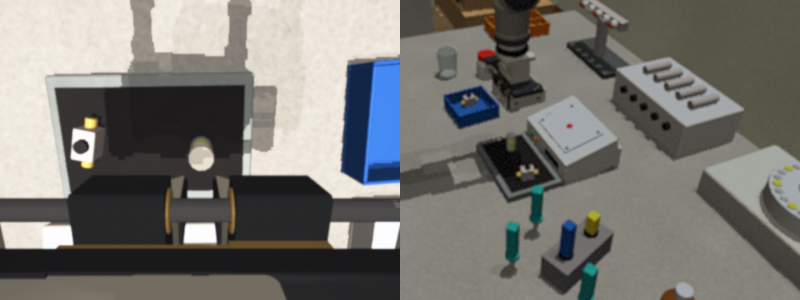

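The vial still stands on the apron, its cap at (202,157) in the left panel. I lifted before the slow fingers had closed. I'll recheck its position and redo the grasp.

```bash
python3 - <<'E'
from h import *
P=loadP('w3')
for a,z in(((202,157),.071),((200,143),.036),((80,146),.057)): print(plane('wrist',np.array(a)*1.28,z,P))
S=robot.observe();print(S['opening'],S['tool_pos'])
E
```

```text
[0.4798 0.0494 0.071 ]
[0.4743 0.0476 0.036 ]
[ 0.4727 -0.0683  0.057 ]
0.008292821245083624 [0.4836 0.0476 0.1522]
```

Emit:
{"name": "apply_moves", "arguments": {
  "plan": [
    [0,0,0,0,0,0,-0.2],
    [0,0,0,0,0,0,-0.2],
    [0,0,0,0,0,0,-0.2],
    [0,0,0,0,0,0,-0.2],
    [0,0,0,0,0,0,-0.2]
  ]
}}

```text
time: 4.72
tool_pos: [0.4821, 0.0477, 0.1495]
tool_rot: [-1.571, 0.0, -0.0]
contact_force: [-0.8, 0.6, -0.3]
opening: 0.0526
```

Emit:
{"name": "apply_moves", "arguments": {
  "plan": [
    [0,0.04,0.001,0,0,0,-0.2],
    [0,0.09,0.001,0,0,0,-0.2],
    [0,0.112,0.001,0,0,0,-0.2],
    [0,0.112,0.001,0,0,0,1],
    [0,0.112,0.001,0,0,0,1]
  ]
}}

```text
time: 5.35
tool_pos: [0.483, 0.0487, 0.0386]
tool_rot: [-1.571, -0.002, -0.0]
contact_force: [1.2, -0.5, -0.4]
opening: 0.0396
```

Emit:
{"name": "apply_moves", "arguments": {
  "plan": [
    [0,0,0,0,0,0,1],
    [0,0,0,0,0,0,1],
    [0,0,0,0,0,0,1],
    [0,0,0,0,0,0,1],
    [0,0,0,0,0,0,1]
  ]
}}

```text
time: 5.98
tool_pos: [0.4829, 0.0487, 0.0387]
tool_rot: [-1.571, -0.002, -0.0]
contact_force: [-1.5, 0.0, 7.5]
opening: 0.024
```

Emit:
{"name": "apply_moves", "arguments": {
  "plan": [
    [0,-0.02,0,0,0,0,1],
    [0,-0.07,0,0,0,0,1],
    [0,-0.11,0.03,0,10,0,1],
    [0.01,-0.12,0.08,0,20,0,1],
    [0.02,-0.12,0.13,0,30,0,1]
  ]
}}

```text
time: 6.6
tool_pos: [0.5031, 0.18, 0.1595]
tool_rot: [-1.569, -0.003, -0.53]
contact_force: [0.6, -0.0, -0.1]
opening: 0.0236
```

```bash
cat > d.py <<'E'
import sys
from h import *
# usage: d.py x y z yaw(deg)  -> tool-frame shift and turn for a vertical tool
R,p=pose();x,y,z,w=map(float,sys.argv[1:5])
Rt=Ro.from_euler('xyz',[-90,0,w],degrees=True).as_matrix()
s=robot.observe()
print('shift',R.T@(np.array([x,y,z])-p),'turn',np.degrees(Ro.from_matrix(R.T@Rt).as_rotvec()),'t',s['time'],'op',s['opening'],'q',s['qpos'],'F',s['contact_force'])
E
python3 d.py .617 .278 .15 -88
```

```text
shift [0.0487 0.01   0.1422] turn [-0.1956 57.6074  0.0711] t 6.6 op 0.02359811839978192 q [ 0.2002  0.4323  1.6166 -0.      1.0893 -0.8402] F [ 0.5693 -0.0453 -0.0936]
```

Emit:
{"name": "apply_moves", "arguments": {
  "plan": [
    [0.012,0,0.035,0,10,0,1],
    [0.025,0,0.07,0,20,0,1],
    [0.037,0,0.105,0,30,0,1],
    [0.049,0,0.142,0,40,0,1],
    [0.049,0.01,0.142,0,50,0,1]
  ]
}}

```text
time: 7.22
tool_pos: [0.6172, 0.2789, 0.1477]
tool_rot: [-1.568, 0.001, -1.401]
contact_force: [-0.7, -1.1, -1.0]
opening: 0.0238
```

```bash
python3 d.py .617 .278 .15 -88
```

```text
shift [ 0.0009 -0.0023 -0.0004] turn [-0.1374  7.7328 -0.0499] t 7.225 op 0.02380872085777534 q [0.3112 0.6937 1.1792 0.0004 1.2662 0.1413] F [-0.7457 -1.1262 -0.9907]
```

Emit:
{"name": "apply_moves", "arguments": {
  "plan": [
    [0,0.04,0,0,7.7,0,1],
    [0,0.08,0,0,7.7,0,1],
    [0,0.105,0,0,7.7,0,1],
    [0,0.118,0,0,7.7,0,1],
    [0,0.124,0,0,7.7,0,1]
  ]
}}

```text
time: 7.85
tool_pos: [0.6157, 0.2772, 0.0235]
tool_rot: [-1.571, 0.0, -1.531]
contact_force: [0.0, 0.7, -0.5]
opening: 0.0238
```

Emit:
{"name": "apply_moves", "arguments": {
  "plan": [
    [0,0.001,0,0,0,0,1],
    [0,0.002,0,0,0,0,1],
    [0,0.002,0,0,0,0,0.15],
    [0,0.002,0,0,0,0,0.15],
    [0,0.002,0,0,0,0,0.15]
  ]
}}

```text
time: 8.48
tool_pos: [0.6157, 0.2772, 0.0219]
tool_rot: [-1.571, 0.0, -1.531]
contact_force: [-0.7, -0.2, 0.3]
opening: 0.0387
```

Emit:
{"name": "apply_moves", "arguments": {
  "plan": [
    [0,-0.03,0,0,0,0,0.15],
    [0,-0.09,0,0,0,0,0.15],
    [0,-0.15,0,0,-5,0,0],
    [0,-0.15,-0.05,0,-15,0,-0.3],
    [0.03,-0.15,-0.1,0,-25,0,-0.3]
  ]
}}

```text
time: 9.1
tool_pos: [0.5161, 0.244, 0.1725]
tool_rot: [-1.568, -0.0, -1.087]
contact_force: [0.5, -0.3, 0.5]
opening: 0.0583
```

```bash
python3 d.py .474 -.068 .15 -11.4
```

```text
shift [ 0.2566  0.022  -0.1825] turn [ -0.1469 -50.8748   0.0739] t 9.1 op 0.05833721632674905 q [ 0.3072  0.4809  1.4942  0.0005  1.1637 -0.1768] F [ 0.532  -0.3071  0.5111]
```

Emit:
{"name": "apply_moves", "arguments": {
  "plan": [
    [0.048,0,-0.035,0,-10,0,-0.3],
    [0.098,0,-0.07,0,-20,0,-0.3],
    [0.148,0,-0.105,0,-30,0,-0.3],
    [0.198,0,-0.14,0,-40,0,-0.3],
    [0.24,0,-0.17,0,-50,0,-0.3]
  ]
}}

```text
time: 9.72
tool_pos: [0.4777, -0.0386, 0.1721]
tool_rot: [-1.571, -0.001, -0.259]
contact_force: [0.5, 0.1, 0.2]
opening: 0.0593
```

```bash
python3 d.py .474 -.068 .042 -11.4; python3 - <<'E'
from h import *
im,P=look('w4')
a=cams.read_camera('side');cv2.imwrite('pics/side2.png',a)
cv2.imwrite('pics/v4.png',np.hstack([cv2.resize(im,(400,300)),cv2.resize(a[110:230,170:330],(400,300),interpolation=cv2.INTER_CUBIC)]))
E
```

```text
shift [ 0.0038  0.1301 -0.0293] turn [-0.0033 -3.4242  0.0538] t 9.725 op 0.059345791240837206 q [-0.2408  0.3265  1.7457  0.0001  1.0685 -1.5529] F [0.5174 0.1258 0.2466]
```

View pics/v4.png

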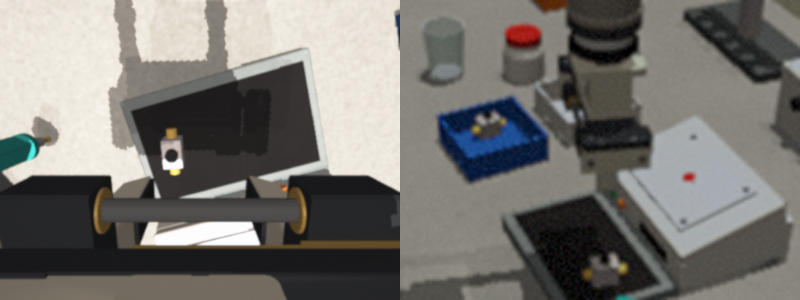

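```bash
python3 - <<'E'
from h import *
P=loadP('w4')
for a,z in(((171,155),.057),((171,129),.036),((175,174),.036)): print(plane('wrist',np.array(a)*1.28,z,P))
E
python3 d.py .474 -.068 .036 -11.4
```

```text
[ 0.4725 -0.0688  0.057 ]
[ 0.4488 -0.0641  0.036 ]
[ 0.5003 -0.0745  0.036 ]
shift [ 0.0034  0.136  -0.0266] turn [ 0.0728 -3.7673  0.0441] t 9.825 op 0.059489661730773004 q [-0.2453  0.3269  1.7453 -0.0014  1.0687 -1.5507] F [ 0.2158 -0.156   0.3909]
```

Emit:
{"name": "apply_moves", "arguments": {
  "plan": [
    [0.003,0.02,-0.027,0,-3.8,0,-0.2],
    [0.003,0.06,-0.027,0,-3.8,0,-0.2],
    [0.003,0.1,-0.027,0,-3.8,0,-0.2],
    [0.003,0.125,-0.027,0,-3.8,0,-0.2],
    [0.003,0.136,-0.027,0,-3.8,0,0.2]
  ]
}}

```text
time: 10.45
tool_pos: [0.4734, -0.063, 0.0346]
tool_rot: [-1.57, 0.002, -0.199]
contact_force: [1.1, 0.4, -0.4]
opening: 0.0488
```

Emit:
{"name": "apply_moves", "arguments": {
  "plan": [
    [0,0,0,0,0,0,1],
    [0,0,0,0,0,0,1],
    [0,0,0,0,0,0,1],
    [0,0,0,0,0,0,1],
    [0,0,0,0,0,0,1]
  ],
  "squeeze": 20
}}

```text
time: 11.08
tool_pos: [0.4746, -0.0639, 0.0367]
tool_rot: [-1.571, -0.002, -0.198]
contact_force: [-0.6, 0.4, 7.0]
opening: 0.0217
```

Emit:
{"name": "apply_moves", "arguments": {
  "plan": [
    [0,0,0,0,0,0,1],
    [0,-0.03,0,0,0,0,1],
    [0,-0.09,0,0,0,0,1],
    [0,-0.13,0.02,0,10,0,1],
    [0,-0.13,0.07,0,20,0,1]
  ]
}}

```text
time: 11.7
tool_pos: [0.4896, 0.0033, 0.1693]
tool_rot: [-1.568, -0.007, -0.553]
contact_force: [0.5, -0.4, -1.5]
opening: 0.0219
```

```bash
python3 d.py .452 .252 .15 -86
```

```text
shift [-0.1628  0.0187  0.1918] turn [-0.3458 54.3043  0.3049] t 11.7 op 0.021899771596131698 q [-0.1498  0.3438  1.7278 -0.0003  1.0622 -1.1673] F [ 0.5137 -0.4031 -1.542 ]
```

Emit:
{"name": "apply_moves", "arguments": {
  "plan": [
    [-0.03,0,0.04,0,10,0,1],
    [-0.065,0,0.08,0,20,0,1],
    [-0.1,0,0.12,0,30,0,1],
    [-0.135,0,0.16,0,40,0,1],
    [-0.163,0,0.192,0,50,0,1]
  ]
}}

```text
time: 12.32
tool_pos: [0.4471, 0.2532, 0.1659]
tool_rot: [-1.571, 0.0, -1.413]
contact_force: [0.9, -0.4, -0.9]
opening: 0.0218
```

```bash
python3 d.py .452 .252 .0215 -86
```

```text
shift [0.002  0.1444 0.0046] turn [-0.0123  5.0544 -0.0079] t 12.325 op 0.02180796348115911 q [0.366  0.3924 1.662  0.0001 1.087  0.2079] F [ 0.8595 -0.3993 -0.893 ]
```

Emit:
{"name": "apply_moves", "arguments": {
  "plan": [
    [0.002,0.03,0.004,0,5,0,1],
    [0.002,0.08,0.004,0,5,0,1],
    [0.002,0.115,0.004,0,5,0,1],
    [0.002,0.135,0.004,0,5,0,1],
    [0.002,0.143,0.004,0,5,0,1]
  ]
}}

```text
time: 12.95
tool_pos: [0.4514, 0.2499, 0.0217]
tool_rot: [-1.573, -0.001, -1.495]
contact_force: [-0.1, -0.1, -1.1]
opening: 0.0218
```

Emit:
{"name": "apply_moves", "arguments": {
  "plan": [
    [0,0.001,0,0,0,0,1],
    [0,0.002,0,0,0,0,1],
    [0,0.002,0,0,0,0,0.15],
    [0,0.002,0,0,0,0,0.15],
    [0,0.002,0,0,0,0,0.15]
  ]
}}

```text
time: 13.58
tool_pos: [0.4522, 0.2502, 0.0211]
tool_rot: [-1.57, 0.0, -1.494]
contact_force: [-0.2, -0.1, -0.2]
opening: 0.0386
```

Emit:
{"name": "apply_moves", "arguments": {
  "plan": [
    [0,-0.03,0,0,0,0,0.15],
    [0,-0.08,0,0,0,0,0.15],
    [0,-0.14,0,0,0,0,0.15],
    [0.03,-0.19,0.01,0,0,0,-0.1],
    [0.08,-0.22,0.02,0,0,0,-0.1]
  ]
}}

```text
time: 14.2
tool_pos: [0.4788, 0.1721, 0.2438]
tool_rot: [-1.566, 0.001, -1.492]
contact_force: [0.2, -0.3, 0.2]
opening: 0.0498
```

```bash
python3 d.py .5 -.42 .24 -68; python3 - <<'E'
from h import *
S=1.5625
for a,b in(((269,281),(406,360)),((209,318),(375,405)),((309,294),(471,458)),((252,304),(445,404)),((278,334),(476,393))):
    print(tri([ray('scene',np.array(a)/S),ray('side',np.array(b)/S)]), 'ambig pairs')
for a in ((269,281),(209,318),(309,294)): print('scene@.133',plane('scene',np.array(a)/S,.135))
for b in ((406,360),(375,405),(471,458)): print('side@.133',plane('side',np.array(b)/S,.135))
E
```

```text
shift [ 0.592   0.0032 -0.0257] turn [ -0.261  -17.4655  -0.0085] t 14.2 op 0.049846622685106916 q [0.1942 0.305  1.5609 0.0003 1.2712 0.115 ] F [ 0.1668 -0.346   0.1636]
[ 0.4022 -0.2856  0.1838] ambig pairs
[ 0.3561 -0.3772  0.1365] ambig pairs
[ 0.4479 -0.3004  0.0937] ambig pairs
[ 0.4321 -0.3415  0.1472] ambig pairs
[ 0.5068 -0.3106  0.1114] ambig pairs
scene@.133 [ 0.3503 -0.29    0.135 ]
scene@.133 [ 0.4289 -0.4321  0.135 ]
scene@.133 [ 0.4315 -0.2206  0.135 ]
side@.133 [ 0.4255 -0.2212  0.135 ]
side@.133 [ 0.3408 -0.2906  0.135 ]
side@.133 [ 0.4237 -0.4313  0.135 ]
```

Emit:
{"name": "apply_moves", "arguments": {
  "plan": [
    [0.055,0,0,0,-4,0,-0.1],
    [0.115,0,0,0,-8,0,-0.1],
    [0.175,0,0,0,-12,0,-0.1],
    [0.235,0,-0.01,0,-16,0,-0.1],
    [0.295,0,-0.02,0,-17.5,0,-0.1]
  ]
}}

```text
time: 14.82
tool_pos: [0.4803, -0.1256, 0.2409]
tool_rot: [-1.57, -0.0, -1.188]
contact_force: [0.2, 0.2, -0.5]
opening: 0.0506
```

```bash
python3 d.py .47 -.42 .24 -68
```

```text
shift [ 0.2692  0.0009 -0.1196] turn [-0.0276 -0.0453  0.0105] t 14.825 op 0.05060973803855381 q [-0.4105  0.2868  1.5951  0.0002  1.2592 -0.7937] F [ 0.1917  0.2203 -0.4763]
```

Emit:
{"name": "apply_moves", "arguments": {
  "plan": [
    [0.055,0,-0.022,0,0,0,-0.1],
    [0.11,0,-0.048,0,0,0,-0.1],
    [0.165,0,-0.073,0,0,0,-0.1],
    [0.22,0,-0.098,0,0,0,-0.1],
    [0.265,0,-0.118,0,0,0,-0.1]
  ]
}}

```text
time: 15.45
tool_pos: [0.4692, -0.416, 0.2405]
tool_rot: [-1.571, 0.0, -1.19]
contact_force: [0.8, -0.0, 0.4]
opening: 0.0503
```

Emit:
{"name": "apply_moves", "arguments": {
  "plan": [
    [0,0,0,0,0,0,-0.1],
    [0,0,0,0,0,0,-0.1],
    [0,0,0,0,0,0,-0.1],
    [0,0,0,0,0,0,-0.1],
    [0,0,0,0,0,0,-0.1]
  ]
}}

```text
time: 16.08
tool_pos: [0.4702, -0.413, 0.241]
tool_rot: [-1.571, -0.0, -1.188]
contact_force: [-0.0, -0.3, -0.8]
opening: 0.0506
```

```bash
python3 - <<'E'
from h import *
im,P=look('w5')
a=cams.read_camera('side');cv2.imwrite('pics/side3.png',a)
cv2.imwrite('pics/v5.png',np.hstack([cv2.resize(im[:260],(520,264)),cv2.resize(a[120:186,175:275],(400-128,264),interpolation=cv2.INTER_CUBIC)]))
print(P[1],robot.observe()['tool_rot'])
hsv=cv2.cvtColor(im,cv2.COLOR_BGR2HSV)
m=cv2.inRange(hsv,(110,110,30),(130,255,255))
for c in cv2.findContours(m,cv2.RETR_EXTERNAL,cv2.CHAIN_APPROX_SIMPLE)[0]:
    if cv2.contourArea(c)>60: print(cv2.contourArea(c),cv2.minAreaRect(c))
E
```

```text
[ 0.4702 -0.413   0.241 ] [-1.5707 -0.0002 -1.1885]
873.0 ((242.5, 92.5), (31.0, 29.0), 90.0)
```

View pics/v5.png

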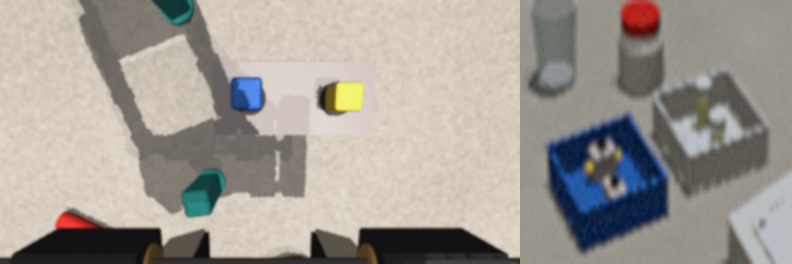

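```bash
python3 - <<'E'
from h import *
P=loadP('w5');im=cv2.imread('pics/w5.png')
print(plane('wrist',(242.5,92.5),.146,P))
hsv=cv2.cvtColor(im,cv2.COLOR_BGR2HSV)[70:115,220:268]
print(hsv[22,:,2]);print(hsv[:,22,2])
m=cv2.inRange(hsv,(105,90,110),(130,255,255));c=max(cv2.findContours(m,0,2)[0],key=cv2.contourArea);print(cv2.minAreaRect(c),plane('wrist',np.array(cv2.minAreaRect(c)[0])+[220,70],.148,P))
E
python3 d.py .4315 -.342 .14 -68
```

```text
[ 0.4319 -0.343   0.146 ]
[101 102 102 101 101  99  94  97 106 117 123 127 129 129 128 128 128 128
 127 132 155 194 221 229 232 232 233 233 233 233 234 234 234 232 225 209
 182 145 109  97 131 178 210 220 222 222 222 222]
[218 216 211 205 193 172 169 188 210 224 229 231 232 232 232 232 232 232
 231 229 224 222 221 207 180 164 159 148 135 128 128 126 124 122 118 110
 100  88  75  73  80  91 109 140 161]
((23.0, 21.5), (31.0, 30.0), 90.0) [ 0.4321 -0.3423  0.148 ]
shift [-0.0805  0.1009 -0.0092] turn [-0.0082 -0.0938  0.0123] t 16.175 op 0.050585447392135094 q [-0.8436  0.529   1.2169  0.0001  1.3954 -1.2259] F [ 0.577  -0.9158 -0.3412]
```

Emit:
{"name": "apply_moves", "arguments": {
  "plan": [
    [-0.04,0,-0.004,0,0,0,-0.1],
    [-0.08,0,-0.009,0,0,0,-0.1],
    [-0.08,0.03,-0.009,0,0,0,-0.1],
    [-0.08,0.07,-0.009,0,0,0,-0.1],
    [-0.08,0.1,-0.009,0,0,0,-0.1]
  ],
  "squeeze": 35
}}

```text
time: 16.8
tool_pos: [0.4315, -0.3423, 0.1395]
tool_rot: [-1.571, 0.0, -1.189]
contact_force: [0.1, -1.3, 0.3]
opening: 0.0505
```

```bash
python3 d.py .432 -.3425 .1 -68
```

```text
shift [0.0004 0.0395 0.0004] turn [ 0.0058 -0.1111 -0.0274] t 16.8 op 0.05050054088498435 q [-0.8098  0.4845  1.5909  0.0001  1.0667 -1.1919] F [ 0.0609 -1.2563  0.3284]
```

Emit:
{"name": "apply_moves", "arguments": {
  "plan": [
    [0,0.02,0,0,0,0,-0.1],
    [0,0.035,0,0,0,0,-0.1],
    [0,0.04,0,0,0,0,0.3],
    [0,0.04,0,0,0,0,1],
    [0,0.04,0,0,0,0,1]
  ]
}}

```text
time: 17.42
tool_pos: [0.4321, -0.3431, 0.1015]
tool_rot: [-1.57, -0.001, -1.189]
contact_force: [0.5, 0.1, -0.1]
opening: 0.0252
```

Emit:
{"name": "apply_moves", "arguments": {
  "plan": [
    [0,0,0,0,0,0,1],
    [0,0,0,0,0,0,1],
    [0,0,0,0,0,0,1],
    [0,0,0,0,0,0,1],
    [0,0,0,0,0,0,1]
  ]
}}

```text
time: 18.05
tool_pos: [0.4321, -0.3431, 0.1015]
tool_rot: [-1.57, -0.001, -1.189]
contact_force: [-0.8, 0.2, 6.4]
opening: 0.0215
```

Emit:
{"name": "apply_moves", "arguments": {
  "plan": [
    [0,-0.01,0,0,0,0,1],
    [0,-0.03,0,0,0,0,1],
    [0,-0.06,0,0,0,0,1],
    [0,-0.1,0,0,0,0,1],
    [0,-0.15,0,0,0,0,1]
  ]
}}

```text
time: 18.68
tool_pos: [0.4311, -0.3421, 0.2514]
tool_rot: [-1.572, 0.003, -1.189]
contact_force: [-0.0, 0.1, -0.6]
opening: 0.0216
```

```bash
cat > f.py <<'E'
import sys
from h import *
# f.py gap tip_len : shift/turn so relaxed probe tip sits gap above spot along plate normal
g=float(sys.argv[1]);L=float(sys.argv[2])
spot=np.array(list(map(float,sys.argv[3:6])));yaw=float(sys.argv[6])
R,p=pose()
n=Ro.from_euler('z',.9,degrees=True).apply([-np.sin(np.radians(14)),0,np.cos(np.radians(14))])
x=np.array([np.cos(np.radians(yaw)),np.sin(np.radians(yaw)),0]);x-=n*(x@n);x/=np.linalg.norm(x)
Rt=np.column_stack([x,-n,np.cross(x,-n)])
t=spot+n*(L+g)
s=robot.observe()
print('target',t,'shift',R.T@(t-p),'turn',np.degrees(Ro.from_matrix(R.T@Rt).as_rotvec()),'err deg',np.degrees(np.arccos(np.clip(-R[:,1]@n,-1,1))),'tip-now',p+R[:,1]*L,'t',s['time'],'op',s['opening'],'F',s['contact_force'],'Fn',s['contact_force']@n,'q',s['qpos'])
E
python3 - <<'E'
from h import *
r=[]
for n in('scene0','side0','w2'):
    im=cv2.imread(f'pics/{n}.png');h=cv2.cvtColor(im,cv2.COLOR_BGR2HSV)
    m=cv2.inRange(h,(0,120,60),(8,255,255))|cv2.inRange(h,(172,120,60),(180,255,255))
    g=np.array({'scene0':(435,338),'side0':(446,283),'w2':(207,338)}[n])/1.5625
    _,_,st,c=cv2.connectedComponentsWithStats(m)
    i=1+np.argmin(np.linalg.norm(c[1:]-g,axis=1));print(n,c[i],st[i])
    r.append(ray('wrist',c[i],loadP('w2')) if n=='w2' else ray(n[:-1],c[i]))
print(tri(r),tri(r[:2]),tri(r[1:]),tri([r[0],r[2]]))
E
python3 f.py .03 .0865 .623 -.003 .089 -68
```

```text
scene0 [278.3333 215.3333] [278 215   2   2   3]
side0 [285.2857 180.4286] [284 180   4   2   7]
w2 [131.8729 215.8093] [124 208  17  17 236]
[ 0.622  -0.0035  0.0907] [ 0.6217 -0.0051  0.0918] [ 0.6229 -0.0024  0.0898] [ 0.6217 -0.0035  0.0904]
target [ 0.5948 -0.0034  0.202 ] shift [-0.2532  0.0497  0.2782] turn [13.1467  0.4307 -5.1061] err deg 14.103475040982293 tip-now [ 0.431  -0.342   0.1649] t 18.675 op 0.021642936078264393 F [-0.0372  0.0651 -0.6109] Fn -0.5839738782732826 q [-0.8101  0.3803  1.428   0.0001  1.336  -1.1919]
```

Emit:
{"name": "apply_moves", "arguments": {
  "plan": [
    [-0.04,0,0.044,2,0,-1,1],
    [-0.08,0,0.088,5,0,-2,1],
    [-0.12,0,0.132,8,0,-3,1],
    [-0.16,0,0.176,11,0.3,-4,1],
    [-0.2,0,0.22,13.1,0.4,-5.1,1]
  ]
}}

```text
time: 19.3
tool_pos: [0.5615, -0.0735, 0.251]
tool_rot: [-1.34, -0.088, -1.207]
contact_force: [0.3, 0.6, -1.8]
opening: 0.0217
```

```bash
python3 f.py .03 .0865 .6225 -.003 .089 -68
```

```text
target [ 0.5943 -0.0034  0.202 ] shift [-0.0579  0.0556  0.044 ] turn [-0.0849  0.0247  0.1479] err deg 0.17051863532587092 tip-now [ 0.5827 -0.0733  0.1671] t 19.3 op 0.02170583655766216 F [ 0.2814  0.5969 -1.7647] Fn -1.7826235187503439 q [-0.3069  0.2786  1.6042  0.0886  1.0256 -0.7182]
```

Emit:
{"name": "apply_moves", "arguments": {
  "plan": [
    [-0.02,0,0.015,0,0,0,1],
    [-0.04,0.015,0.03,0,0,0,1],
    [-0.058,0.035,0.044,0,0,0,1],
    [-0.058,0.055,0.044,0,0,0,1],
    [-0.058,0.055,0.044,0,0,0,1]
  ]
}}

```text
time: 19.92
tool_pos: [0.5928, -0.0045, 0.2007]
tool_rot: [-1.345, -0.085, -1.205]
contact_force: [-0.2, 0.1, -0.6]
opening: 0.0217
```

```bash
python3 f.py .03 .0865 .6225 -.003 .089 -68; python3 - <<'E'
from h import *
im,P=look('w6');a=cams.read_camera('side');b=cams.read_camera('scene');cv2.imwrite('pics/side4.png',a);cv2.imwrite('pics/scene4.png',b)
f=lambda i,x,y:cv2.resize(i[y:y+90,x:x+80],(400,450),interpolation=cv2.INTER_CUBIC)
cv2.imwrite('pics/v6.png',np.hstack([f(a,245,110),f(b,240,145)]))
n=Ro.from_euler('z',.9,degrees=True).apply([-np.sin(np.radians(14)),0,np.cos(np.radians(14))])
s=np.array([.6225,-.003,.089]);t=P[1]+P[0][:,1]*.0865;u=-P[0][:,1]
for c,x0,y0 in(('side',245,110),('scene',240,145)): print(c,[((project(c,q)-[x0,y0])*5).round() for q in(s,t,t+u*.045,t+u*.133,)])
E
```

```text
target [ 0.5943 -0.0034  0.202 ] shift [-0.0003 -0.0009  0.0021] turn [0.1897 0.0904 0.0035] err deg 0.18971172462766697 tip-now [ 0.6135 -0.0043  0.1167] t 19.925 op 0.021691297760691865 F [-0.179   0.145  -0.5632] Fn -0.5037116295145723 q [-0.1578  0.374   1.6106  0.0504  0.9196 -0.5589]
side [array([201., 354.]), array([193., 323.]), array([183., 269.]), array([162., 154.])]
scene [array([195., 354.]), array([189., 315.]), array([184., 254.]), array([174., 128.])]
```

View pics/v6.png

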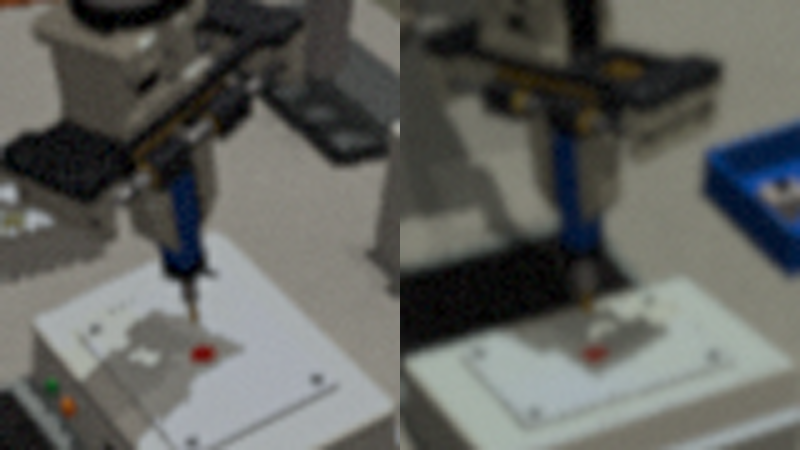

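Side (left): the tip is at (194,322), predicted (193,323), and the spot is at (203,354), predicted (201,354). The scene view agrees too, so the probe is straight in the grip. Next is the approach.

Emit:
{"name": "apply_moves", "arguments": {
  "plan": [
    [0,0.007,0.002,0.2,0,0,1],
    [0,0.014,0.002,0.2,0,0,1],
    [0,0.02,0.002,0.2,0,0,1],
    [0,0.025,0.002,0.2,0,0,1],
    [0,0.025,0.002,0.2,0,0,1]
  ]
}}

```text
time: 20.7
tool_pos: [0.6015, -0.0042, 0.1779]
tool_rot: [-1.339, -0.087, -1.206]
contact_force: [-0.2, 0.3, -1.0]
opening: 0.022
```

```bash
python3 f.py 0 .0865 .6225 -.003 .089 -68; python3 - <<'E'
from h import *
print([cams.read_camera('side') is None or robot.observe()['contact_force'] for _ in range(4)])
E
```

```text
target [ 0.6016 -0.0033  0.1729] shift [-0.0012  0.0048 -0.0008] turn [-0.1632  0.0595  0.1011] err deg 0.19195091005915965 tip-now [ 0.6227 -0.0039  0.094 ] t 20.7 op 0.021999467896089035 F [-0.2     0.3048 -0.9514] Fn -0.8759354911693178 q [-0.1555  0.4106  1.6241  0.0541  0.8634 -0.5606]
[array([ 0.4205,  0.1623, -1.1366]), array([-0.4013, -0.2615, -0.9094]), array([ 0.126 , -1.1779, -0.331 ]), array([ 0.7224, -0.6173, -1.3887])]
```

Emit:
{"name": "apply_moves", "arguments": {
  "plan": [
    [0,0.002,0,0,0,0,1],
    [0,0.004,0,0,0,0,1],
    [0,0.006,0,0,0,0,1],
    [0,0.008,0,0,0,0,1],
    [0,0.008,0,0,0,0,1]
  ]
}}

```text
time: 21.52
tool_pos: [0.6037, -0.0042, 0.1706]
tool_rot: [-1.338, -0.087, -1.206]
contact_force: [-0.3, -0.4, -0.3]
opening: 0.0218
```

```bash
cat > g.py <<'E'
from h import *
print(np.mean([cams.read_camera('side') is None or robot.observe()['contact_force'] for _ in range(12)],axis=0))
E
python3 f.py 0 .0865 .6225 -.003 .089 -68;python3 g.py
```

```text
target [ 0.6016 -0.0033  0.1729] shift [-0.0014 -0.0027 -0.0011] turn [-0.2092  0.0616  0.127 ] err deg 0.24472705739501216 tip-now [ 0.625  -0.0039  0.0868] t 21.525 op 0.021845103647412663 F [-0.2555 -0.4372 -0.2715] Fn -0.19997572778496275 q [-0.1549  0.422   1.6284  0.0547  0.8467 -0.561 ]
[-0.7418  0.1132 -0.3014]
```

Emit:
{"name": "apply_moves", "arguments": {
  "plan": [
    [0,0.001,0,0,0,0,1],
    [0,0.002,0,0,0,0,1],
    [0,0.003,0,0,0,0,1],
    [0,0.004,0,0,0,0,1],
    [0,0.0045,0,0,0,0,1]
  ]
}}

```text
time: 22.75
tool_pos: [0.6048, -0.0042, 0.1664]
tool_rot: [-1.338, -0.087, -1.206]
contact_force: [-1.7, 0.0, 2.2]
opening: 0.0218
```

```bash
python3 f.py 0 .0865 .6225 -.003 .089 -68;python3 g.py; python3 g.py
```

```text
target [ 0.6016 -0.0033  0.1729] shift [-0.0014 -0.0071 -0.0011] turn [-0.2207  0.0582  0.1338] err deg 0.25811842991991096 tip-now [ 0.6261 -0.0039  0.0826] t 22.75 op 0.021829053028108725 F [-1.7369  0.049   2.2459] Fn 2.5991305094177144 q [-0.1546  0.4286  1.6309  0.0551  0.8374 -0.5613]
[-1.3003  0.0562  1.9808]
[-1.0735  0.13    2.2276]
```

```bash
python3 - <<'E'
from h import *
a=cams.read_camera('side');b=cams.read_camera('scene')
f=lambda i,x,y:cv2.resize(i[y:y+90,x:x+80],(400,450),interpolation=cv2.INTER_CUBIC)
cv2.imwrite('pics/v7.png',np.hstack([f(a,245,110),f(b,240,145)]))
print(robot.observe()['opening'],robot.observe()['time'])
E
```

```text
0.02172612222673411 24.05
```

View pics/v7.png

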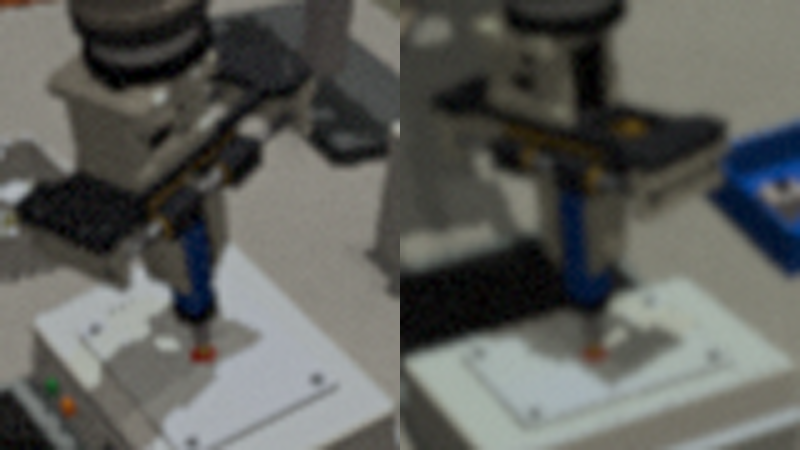

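Both views show the tip on the red spot, at (203,352) in the side view and (596,353) in the scene view. Handing in.

```bash
python3 -c "
from cell import robot
print(robot.hand_in())"
```

```text
the job is handed in; nothing more can be done
None
```

I cleared the apron, with the vial in the white bin and the valve in the blue bin. The blue-handled probe's tip is now pressed on the red spot, still held in the gripper. I handed in at about 24 s.

**What the last checks showed**
- **Position:** both fixed cameras show the tip on the red spot. By the arm's own readings it is about 2 mm off the spot's centre.
- **Angle:** about 0.3° off square to the plate, taking the plate as leaning 14° and turned 0.9°. That is the gripper's axis; the probe looked straight in the grip before contact.
- **Press:** the force rose by about 3.3 N, which means the tip is about 6.6 mm in. The geometry gives about 7.1 mm, and half pressed would be 7 mm.
- **Bins:** a side picture taken after both placings showed two items in each bin, with the vial standing. I did not look at the bins again after that.

**What went wrong or disagreed**
- My first vial grasp lifted before the slow fingers had closed. The vial stayed standing, and the second try worked.
- My first rough bin positions from the fixed cameras were about 2 cm off the wrist camera's. I used the wrist camera's.
- I never meant to touch the spare probe or the other bystanders and planned the moves to clear them, but I made no separate check of them at the end.

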